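Turn the shop speaker up one click

TASK

The music in the shop is too quiet: turn the large knurled dial on top of the speaker clockwise (seen from above) by exactly one click, from the small dot to the middle dot, by stroking its rim or its top lightly with a fingertip. Do not pinch the dial, do not let it run on towards the large dot even for a moment, leave the small dial as it is, and do not shift or lift anything else. Finish with the hand clear.

Things in the scene. Friction and masses are not known exactly. Their poses are not given: they have to be found in the camera images.
- speaker: The shop's speaker, a dark wooden box 120 (x) x 250 (y) x 60 mm high with a cloth front facing -x; fixed to the table. Origin: centre of its underside; z up. On its top two round grey plates (each 112 mm across, 3 mm high) stand 120 mm apart side by side along its y axis, 60 mm either side of the middle; one carries the large dial, the other the small dial, and which is on which side varies.
- large_dial_top (a point): Centre of the top face of the large dial (on its axis). The dial is an upright-axis cylinder 92 mm across and 24 mm high, black knurled rubber rim with metal cap; its top is 87 mm above the table, its underside and the grey plate 63 mm. A black line on the cap points to the present setting; three raised dots on the plate, small, middle and large, lie clockwise round the far side of the dial, 0.7 rad apart. Axes: z up; x and y turn with the dial.
- large_dial (a joint): Dial angle in rad, growing clockwise from above. It clicks into rest at 0 (small dot, the start), 0.7 (middle dot), 1.4 (large dot); stops 0.12 beyond. About 0.07 N m (1.5 N along the rim) turns it out of a click; past halfway (0.35, 1.05) it snaps into the next by itself and stays. Friction on a fingertip 0.8 or more: pressing the rim inwards with 5 to 10 N is plenty. It does not move up or down.
- small_dial_top (a point): Centre of the top face of the small dial, 50 mm across and 24 mm high, top 87 mm above the table, knurled like the large one.
- small_dial (a joint): Angle of the small dial in rad, growing clockwise, 0 at the start; it turns smoothly with light friction (0.03 N m) and must stay.
- jar: Sprinkle jar with green lid, 46 mm across, 96 mm high, loose, stands beside one end of the speaker. Origin: centre of its underside.
- mint_box: Upright red carton, 49 x 73 mm, 122 mm high, loose, stands beside the other end of the speaker. Origin: centre of its underside.
- bell: Counter bell, 76 mm across, 53 mm high, loose, at the right of the table. Origin: centre of its underside.
- stamp: Wooden hand stamp, 33 x 58 mm, 76 mm high, loose, at the left of the table. Origin: centre of its underside.
- bar: Flat wrapped chocolate bar, 57 x 162 x 12 mm, loose, at the left of the table. Origin: centre of its underside.

How it is judged:
By the outcome, as a careful person would: the job done as asked, in the order asked, and still so for the second after the job is handed in, with the robot touching nothing.
It also fails if it takes over 38 s, if anything falls off the work surface, if the arm or the gripper's body presses on something with over 40 N, if the wrist force passes 120 N, or if a joint passes its speed limit or range.

ROBOT

A 6-joint arm with a two-finger parallel gripper is mounted at the origin on a cart in front of the work surface, level with it; the furniture and walls round the work are solid. World frame = base frame: x ahead of the robot, y to its left, z up, the work surface at z = 0. Lengths are in m, angles in rad, forces in N, time in s.
With the tool pointing down it reaches from about 0.35 to 0.975 m from the base axis. Payload 4.9 kg.
Tool frame: the origin (TCP) lies at the very end of the fingers, on their centre line; the grasp point (between the pads) lies 19 mm behind it; z points along the fingers, y is the line along which they close (so a half turn about z gives the same grasp; the last joint's range is limited). The gripper opens to 85 mm and grips with 20 to 120 N. Pads are 22 mm wide; open, the fingers measure 114 mm over their backs; the gripper's body (76 mm by 85 mm) begins 54 mm behind the grasp point. The pads swing forward as they close: fully open they stand 13 mm farther back than shut.
Start: joints at [-1.224, 0.053, 1.613, -0, 1.476, -0.119], TCP at [0.281, -0.558, 0.231] pointing down, gripper open.
Joint ranges: [-3.01, 3.01], [-1.01, 2.22], [0.06, 2.58], [-1.02, 4.17], [0.09, 2.62], [-3.14, 3.14]. Speed limits (rad/s): [2.57, 2.57, 3.14, 3.14, 3.14, 3.14].

INTERFACE

Orientations are given as a rotation vector (axis times angle).
In Python, from station import ctrl gives the robot as it stands.
- The arm moves only by the tool jog_arm, never from a script. Its argument "plan" is a list of rows, each a list of 7 numbers: the shift along the tool's x, y, z in units of 0.02 m (1.0 is 0.02 m), then the turn, a rotation vector about the tool's x, y, z in units of 45 degrees (1.0 is 45 degrees), then the opening, from -1 (shut) to 1 (fully open). A call has 1 to 8 rows; each row shifts and turns the commanded pose from where the row before left it, along the tool's axes as they then stand; what a row does not reach is not made up. A row lasts 1/10 s, in which the tool goes at most 50 mm and 8.59 degrees, less where a joint would pass 70% of its speed; a pose out of reach is approached as far as the arm can. A call with a number of a shift or a turn outside -1 to 1 is refused whole. A call with a gripper value outside its range is refused whole. The fingers move at their own pace and stop on an object; "grip_force" is the grip in N (left out, the last holds). Time passes only in rows, so rows that do not move let the fingers close. It gives the time, the measured TCP pose, the force, the opening and the grip force at its end, in the units of the state.
- ctrl.get_obs(): the state, without advancing time (a new reading comes with each control period).
- ctrl.get_image(name): name is "side" or "top" or "wrist"; returns (picture, depth): 400x640x3 uint8, red, green, blue; 400x640 float32, m along the optical axis (not along the pixel's ray), 0 where there is no reading.
- ctrl.camera_info(name): a dict with "camera_matrix" (3x3 intrinsics, pixels), "rvec" (rotation vector, rad) and "tvec" (3), from world to camera coordinates, as OpenCV has them; the wrist camera has in their place "T_tool_cam" (4x4, takes a point from camera to tool coordinates, whose origin is the TCP and whose axes are the flange's). Camera axes: x right, y down, z forward; pixel columns grow to the right and rows downward; lengths in m; the calibration is good to about 2 mm. A picture is of the moment at which its call begins: read the wrist's pose just before it. camera_info takes no time and is no camera call.
- ctrl.finish_job(): hands the job in; it is judged then, once.
The state is a dict: "t": time; "q": joint angles; "dq": joint speeds; "effort": joint torques, N m; "tool_pos": TCP position; "tool_rot": TCP orientation; "contact_force": force on the tool from outside, world axes, zero at the start; "wrist_torque": the same for the moment, N m; "opening": finger opening in m; "grip_force": force on a finger pad.
Only numpy, scipy, OpenCV 4.12 (cv2) and the standard library are available. Lean on these libraries where they do the work, as an engineer would, in place of code of your own. Each camera call takes 0.05 s, during which the arm holds its last target. There are 200 camera calls.

## Working session

There is one attempt and no reset: what is moved stays moved. The work goes in short steps, Python scripts to look and compute and a tool call to move; the robot and the scene stay as the last step left them, time stands still between calls to the robot, and variables do not carry over. Pictures are saved under pics/ and viewed, at most 10 in all, crops included, and the job is handed in when it is done.

Besides the shell and the picture viewer there is one more tool, called after "Call:" by a JSON object that holds its "method" and its "body", one argument or row to a line. jog_arm: Moves the arm, as the interface text tells. Shifts and turns lie within -1 to 1; 1 stands for 0.02 m of shift or 45 degrees of turn. Its arguments: {"type":"object","properties":{"plan":{"type":"array"},"grip_force":{"type":"number"}},"required":["plan"]}

```bash
mkdir -p pics; python3 - <<'E'
from station import ctrl
import cv2,numpy as np
for n in("top","side"):
    im,d=ctrl.get_image(n); cv2.imwrite(f"pics/{n}0.png",im[:,:,::-1]); np.savez(f"pics/{n}0.npz",im=im,d=d)
    i=ctrl.camera_info(n); R=cv2.Rodrigues(np.array(i["rvec"]))[0]; print(n,np.array(i["camera_matrix"]).round(1).tolist(),(-R.T@np.array(i["tvec"]).ravel()).round(3),R.round(2).tolist())
print(ctrl.camera_info("wrist"));print(ctrl.get_obs())
E
```

```text
top [[457.1, 0.0, 314.5], [0.0, 457.1, 192.0], [0.0, 0.0, 1.0]] [0.168 0.04  1.656] [[-0.03, -1.0, 0.0], [-0.98, 0.03, -0.2], [0.2, -0.01, -0.98]]
side [[367.1, 0.0, 319.2], [0.0, 367.1, 197.0], [0.0, 0.0, 1.0]] [0.204 0.83  0.718] [[-0.94, -0.35, 0.02], [-0.22, 0.54, -0.81], [0.27, -0.77, -0.58]]
{'camera_matrix': array([[275.34263641,   0.        , 318.90588083],
       [  0.        , 275.34263641, 203.25266486],
       [  0.        ,   0.        ,   1.        ]]), 'T_tool_cam': array([[-9.24974863e-04, -9.62833434e-01, -2.70094285e-01,
         6.83816731e-02],
       [ 9.99998790e-01, -1.22834531e-03,  9.54178611e-04,
         1.36996945e-04],
       [-1.25048412e-03, -2.70093075e-01,  9.62833406e-01,
        -1.41510038e-01],
       [ 0.00000000e+00,  0.00000000e+00,  0.00000000e+00,
         1.00000000e+00]])}
{'t': 0.1, 'q': array([-1.22400596e+00,  5.33109106e-02,  1.61411782e+00, -8.91551185e-06,
        1.47600490e+00, -1.18979147e-01]), 'dq': array([ 6.59369477e-05, -1.61515815e-03, -1.82583423e-03,  9.66877329e-04,
        3.92024084e-04, -1.11791946e-03]), 'effort': array([ 7.33581655e-04, -3.94904852e+01, -3.71362782e+01, -8.14129248e-05,
        3.85518040e-03, -3.77232112e-06]), 'tool_pos': array([ 0.28051609, -0.55789822,  0.23019674]), 'tool_rot': array([-3.05500535e+00, -7.24613016e-01,  3.42331387e-04]), 'contact_force': array([-0.02234775, -0.25435766, -0.15297342]), 'wrist_torque': array([-0.00677072,  0.01470346, -0.03168025]), 'grip_force': 0.0, 'opening': 0.08542690627499065}
```

View pics/top0.png

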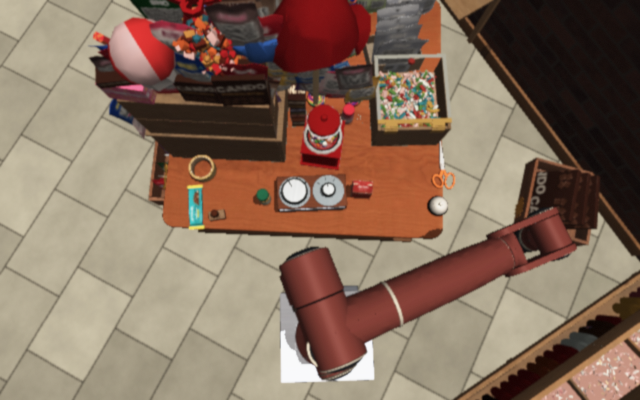

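View pics/side0.png

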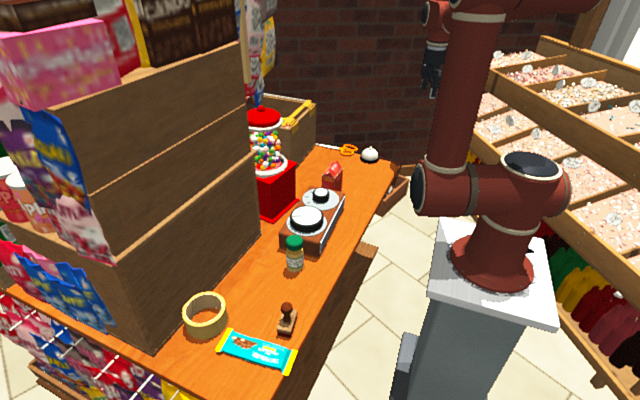

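The top view shows the speaker at about (311,193): the large dial with its white cap is at (294,191) on the robot's left, and the small dial is at (328,189). The red machine stands behind it, the jar is at (262,196) and the carton at (362,188). The side view agrees.

```bash
cat > h.py <<'E'
import cv2,numpy as np
from station import ctrl
def ray(n,u,v,z,T=None):
    i=ctrl.camera_info(n);K=np.array(i["camera_matrix"])
    d=np.linalg.inv(K)@[u,v,1]
    if n=="wrist":
        M=T@i["T_tool_cam"]; d=M[:3,:3]@d; c=M[:3,3]
    else:
        R=cv2.Rodrigues(np.array(i["rvec"]))[0]; d=R.T@d; c=-R.T@np.array(i["tvec"]).ravel()
    return c+d*(z-c[2])/d[2]
def tool(o=None):
    o=o or ctrl.get_obs(); T=np.eye(4);T[:3,:3]=cv2.Rodrigues(o["tool_rot"])[0];T[:3,3]=o["tool_pos"];return T
E
python3 - <<'E'
from h import *
f=np.load("pics/top0.npz");im=f["im"];d=f["d"]
m=(im.min(2)>180).astype(np.uint8); m[:170]=0;m[215:]=0;m[:,:270]=0;m[:,350:]=0
n,l,s,c=cv2.connectedComponentsWithStats(m)
for k in range(1,n):
    if s[k,4]>30: print(s[k],c[k],ray("top",*c[k],.087).round(4))
for p in [(262,196),(362,188),(322,120)]: print(p,d[p[1],p[0]],ray("top",*p,.1).round(3))
for u,v in[(275,177),(346,176),(275,205),(347,203)]:print(ray("top",u,v,.06).round(3))
cv2.imwrite("pics/c.png",cv2.resize(im[165:220,260:380,::-1],None,fx=6,fy=6,interpolation=2))
print(tool().round(3))
E
```

```text
[283 180  23  22 380] [294.06578947 190.42105263] [0.4962 0.0947 0.087 ]
[324 184  10  10  79] [328.35443038 188.75949367] [ 0.4987 -0.0257  0.087 ]
[328 193  14  11  65] [335.03076923 198.03076923] [ 0.465  -0.0478  0.087 ]
(262, 196) 1.5894831 [0.477 0.206 0.1  ]
(362, 188) 1.5915327 [ 0.495 -0.142  0.1  ]
(322, 120) 1.4006542 [ 0.749 -0.011  0.1  ]
[0.553 0.163 0.06 ]
[ 0.549 -0.092  0.06 ]
[0.451 0.164 0.06 ]
[ 0.451 -0.091  0.06 ]
[[ 0.893  0.449 -0.001  0.281]
 [ 0.449 -0.893  0.002 -0.558]
 [ 0.    -0.002 -1.     0.23 ]
 [ 0.     0.     0.     1.   ]]
```

View pics/c.png

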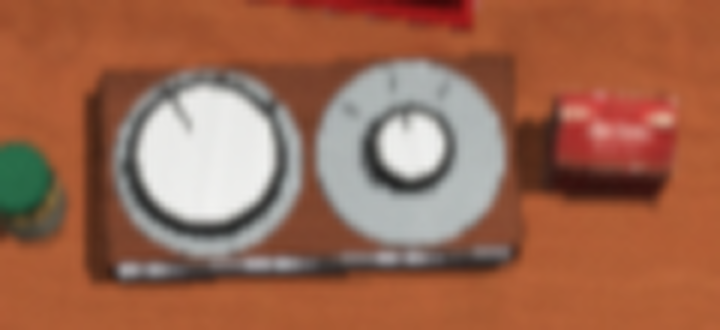

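Large dial centre is (0.496, 0.095). The spacing to the small dial is 0.1205 m against 0.120 m given, and the speaker is square to the axes within about 1°. I'll shut the fingers, line the tool up, and stroke the near rim towards +y, which is clockwise.

Call:
{"method": "jog_arm", "body": {
  "plan": [
    [1,0,0,0,0,0.148,-1],
    [1,0,0,0,0,0.148,-1],
    [1,0,0,0,0,0.148,-1],
    [1,0,0,0,0,0.148,-1],
    [0,-1,0,0,0,0,-1],
    [0,-1,0,0,0,0,-1],
    [0,-1,0,0,0,0,-1],
    [0,-1,0,0,0,0,-1]
  ],
  "grip_force": 20
}}

```text
t: 0.9
tool_pos: [0.3564, -0.4545, 0.2305]
tool_rot: [-3.14, -0.001, 0.001]
contact_force: [0.5, -0.6, -0.4]
opening: 0.0001
grip_force: 0.0
```

Call:
{"method": "jog_arm", "body": {
  "plan": [
    [0,-1,0,0,0,0,-1],
    [0,-1,0,0,0,0,-1],
    [0,-1,0,0,0,0,-1],
    [0,-1,0,0,0,0,-1],
    [0,-1,0,0,0,0,-1],
    [0,-1,0,0,0,0,-1],
    [0,-1,0,0,0,0,-1],
    [0,-1,0,0,0,0,-1]
  ]
}}

```text
t: 1.7
tool_pos: [0.3562, -0.2946, 0.2307]
tool_rot: [-3.141, -0.001, 0.001]
contact_force: [-0.5, -0.6, 0.5]
opening: 0.0001
grip_force: 0.0
```

Call:
{"method": "jog_arm", "body": {
  "plan": [
    [0,-1,0,0,0,0,-1],
    [0,-1,0,0,0,0,-1],
    [0,-1,0,0,0,0,-1],
    [0,-1,0,0,0,0,-1],
    [0,-1,0,0,0,0,-1],
    [0,-1,0,0,0,0,-1],
    [0,-1,0,0,0,0,-1],
    [0,-1,0,0,0,0,-1]
  ]
}}

```text
t: 2.5
tool_pos: [0.356, -0.1347, 0.2308]
tool_rot: [-3.141, -0.001, 0.001]
contact_force: [0.3, -0.7, 0.2]
opening: -0.0001
grip_force: 0.0
```

Call:
{"method": "jog_arm", "body": {
  "plan": [
    [0,-1,0,0,0,0,-1],
    [0,-1,0,0,0,0,-1],
    [0,-1,0,0,0,0,-1],
    [0,-1,0,0,0,0,-1],
    [0,-1,0,0,0,0,-1],
    [0,-1,0,0,0,0,-1],
    [0,-1,0,0,0,0,-1],
    [0,-1,0,0,0,0,-1]
  ]
}}

```text
t: 3.3
tool_pos: [0.3558, 0.0253, 0.2308]
tool_rot: [-3.141, -0.001, 0.001]
contact_force: [0.1, 0.5, 0.4]
opening: -0.0
grip_force: 0.0
```

Call:
{"method": "jog_arm", "body": {
  "plan": [
    [0.4,-1,0.5,0,0,0,-1],
    [0.4,-1,0.5,0,0,0,-1],
    [0.4,-0.6,1,0,0,0,-1],
    [0.4,0,1,0,0,0,-1],
    [0.4,0,1,0,0,0,-1],
    [0,0,1,0,0,0,-1],
    [0,0,0,0,0,0,-1]
  ]
}}

```text
t: 4.0
tool_pos: [0.3936, 0.0765, 0.1277]
tool_rot: [3.142, 0.001, -0.012]
contact_force: [-0.5, -0.1, 0.0]
opening: -0.0
grip_force: 0.0
```

```bash
python3 - <<'E'
from h import *
o=ctrl.get_obs();T=tool(o);im,d=ctrl.get_image("wrist");cv2.imwrite("pics/w1.png",im[:,:,::-1]);np.savez("pics/w1.npz",im=im,d=d,T=T)
m=(im.min(2)>180).astype(np.uint8)
n,l,s,c=cv2.connectedComponentsWithStats(m)
for k in range(1,n):
    if s[k,4]>300: print(s[k],c[k],ray("wrist",*c[k],.087,T).round(4))
print(T.round(3)[:3,3])
E
```

```text
[  219     0   134   130 14217] [285.78743757  60.70275023] [0.4995 0.096  0.087 ]
[ 213   13  158  137 2090] [318.54354067 110.02870813] [0.4715 0.0764 0.087 ]
[ 455   21   64   70 3367] [486.46866647  56.3008613 ] [ 0.5019 -0.0236  0.087 ]
[ 385   28  153  119 7109] [444.66408778 102.58404839] [ 0.4759 -0.002   0.087 ]
[277 152 245   6 677] [398.07385524 154.39586411] [0.444  0.0244 0.087 ]
[0.394 0.076 0.128]
```

View pics/w1.png

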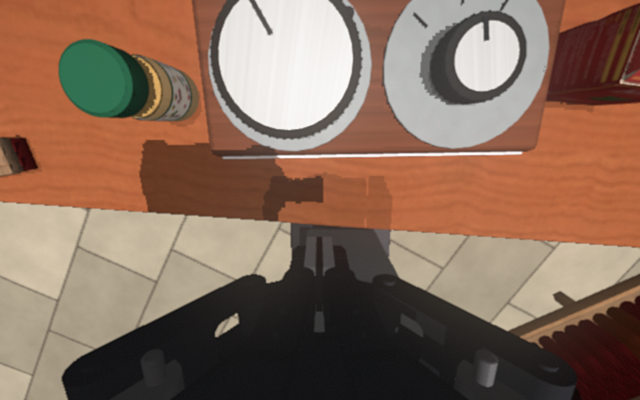

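The wrist view confirms the large dial's cap centre at (287,60), which puts its axis near (0.498, 0.0955). The line points up-left and the fingertips at (320,240) are clear. I'll descend in front of the rim.

Call:
{"method": "jog_arm", "body": {
  "plan": [
    [0,0,1,0,0,0,-1],
    [0,0,1,0,0,0,-1],
    [0,0,0.7,0,0,0,-1],
    [0.5,-0.2,0,0,0,0,-1],
    [0.5,-0.2,0,0,0,0,-1],
    [0.5,0,0,0,0,0,-1],
    [0.3,0,0,0,0,0,-1],
    [0,0,0,0,0,0,-1]
  ]
}}

```text
t: 4.85
tool_pos: [0.4333, 0.0843, 0.0782]
tool_rot: [3.142, 0.001, 0.002]
contact_force: [0.8, -0.3, 0.4]
opening: 0.0004
grip_force: 0.0
```

Call:
{"method": "jog_arm", "body": {
  "plan": [
    [0.1,0,0,0,0,0,-1],
    [0,0,0,0,0,0,-1]
  ]
}}

```text
t: 5.05
tool_pos: [0.4341, 0.0844, 0.0774]
tool_rot: [3.142, 0.001, -0.0]
contact_force: [1.2, -0.4, -0.1]
opening: 0.0001
grip_force: 0.0
```

Call:
{"method": "jog_arm", "body": {
  "plan": [
    [0.05,0,0,0,0,0,-1],
    [0.05,0,0,0,0,0,-1],
    [0,0,0,0,0,0,-1],
    [0,0,0,0,0,0,-1]
  ]
}}

```text
t: 5.45
tool_pos: [0.4361, 0.0845, 0.0773]
tool_rot: [-3.142, -0.001, 0.0]
contact_force: [0.1, 0.1, 0.7]
opening: -0.0001
grip_force: 0.0
```

Call:
{"method": "jog_arm", "body": {
  "plan": [
    [0.05,0,0,0,0,0,-1],
    [0.05,0,0,0,0,0,-1],
    [0,0,0,0,0,0,-1]
  ]
}}

```text
t: 5.75
tool_pos: [0.4383, 0.0845, 0.0774]
tool_rot: [3.142, 0.001, 0.0]
contact_force: [-0.4, -0.2, 0.0]
opening: -0.0001
grip_force: 0.0
```

Call:
{"method": "jog_arm", "body": {
  "plan": [
    [0.05,0,0.15,0,0,0,-1],
    [0,0,0,0,0,0,-1],
    [0,0,0,0,0,0,-1]
  ]
}}

```text
t: 6.05
tool_pos: [0.439, 0.0845, 0.0741]
tool_rot: [3.142, 0.001, -0.001]
contact_force: [-0.2, -0.6, -0.4]
opening: -0.0001
grip_force: 0.0
```

Call:
{"method": "jog_arm", "body": {
  "plan": [
    [0.05,0,0,0,0,0,-1],
    [0,0,0,0,0,0,-1],
    [0,0,0,0,0,0,-1]
  ]
}}

```text
t: 6.35
tool_pos: [0.4403, 0.0845, 0.0744]
tool_rot: [-3.142, -0.001, -0.0]
contact_force: [0.5, -0.3, -0.3]
opening: 0.0001
grip_force: 0.0
```

Call:
{"method": "jog_arm", "body": {
  "plan": [
    [0.05,0,0,0,0,0,-1],
    [0,0,0,0,0,0,-1],
    [0,0,0,0,0,0,-1]
  ]
}}

```text
t: 6.65
tool_pos: [0.4412, 0.0845, 0.0743]
tool_rot: [-3.142, -0.001, -0.0]
contact_force: [0.4, 0.7, -0.8]
opening: -0.0001
grip_force: 0.0
```

Call:
{"method": "jog_arm", "body": {
  "plan": [
    [0.05,0,0,0,0,0,-1],
    [0,0,0,0,0,0,-1]
  ]
}}

```text
t: 6.85
tool_pos: [0.4423, 0.0845, 0.0744]
tool_rot: [3.142, 0.001, 0.0]
contact_force: [-0.0, -0.2, -0.5]
opening: 0.0001
grip_force: 0.0
```

Call:
{"method": "jog_arm", "body": {
  "plan": [
    [0.05,0,0,0,0,0,-1],
    [0,0,0,0,0,0,-1]
  ]
}}

```text
t: 7.05
tool_pos: [0.4432, 0.0845, 0.0743]
tool_rot: [-3.142, -0.001, 0.0]
contact_force: [0.2, 0.1, -0.4]
opening: 0.0004
grip_force: 0.0
```

Call:
{"method": "jog_arm", "body": {
  "plan": [
    [0.05,0,0,0,0,0,-1],
    [0,0,0,0,0,0,-1]
  ]
}}

```text
t: 7.25
tool_pos: [0.4435, 0.0845, 0.0742]
tool_rot: [3.142, 0.002, -0.004]
contact_force: [-4.5, -0.8, 2.4]
opening: 0.0004
grip_force: 2.1
```

Contact at x≈0.4435 with 4.5 N. I'll press a little more, then stroke in small steps.

Call:
{"method": "jog_arm", "body": {
  "plan": [
    [0.03,0,0,0,0,0,-1],
    [0,-0.1,0,0,0,0,-1],
    [0,-0.1,0,0,0,0,-1],
    [0,0,0,0,0,0,-1]
  ]
}}

```text
t: 7.65
tool_pos: [0.4432, 0.0883, 0.0741]
tool_rot: [3.141, 0.002, -0.007]
contact_force: [-8.2, -1.4, 5.8]
opening: -0.0001
grip_force: 4.1
```

```bash
python3 - <<'E'
from h import *
o=ctrl.get_obs();im,d=ctrl.get_image("wrist");cv2.imwrite("pics/w2.png",im[:,:,::-1]);print(o["contact_force"],o["tool_pos"])
E
```

```text
[-8.18949399 -1.40108553  5.84429443] [0.44315865 0.08826992 0.07406849]
```

View pics/w2.png

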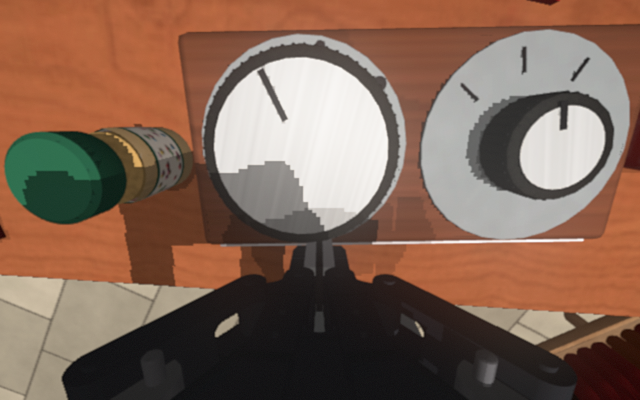

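The dial is in contact at (318,237). The line runs from (261,70) to (285,120), and the middle and large dots are at (320,43) and (380,82). I'll add a numeric line-angle check and stroke on.

```bash
cat >> h.py <<'E'
def line(name):
    o=ctrl.get_obs();T=tool(o);im,d=ctrl.get_image("wrist");cv2.imwrite(f"pics/{name}.png",im[:,:,::-1])
    g=im.max(2); P=[];C=np.array([.4975,.0955])
    for v in range(40,200):
        for u in range(190,420):
            if g[v,u]<90:
                p=ray("wrist",u,v,.087,T)[:2]-C
                if .016<np.hypot(*p)<.034 and p[0]>0: P.append(np.arctan2(p[1],p[0]))
    print(len(P),"line yaw",np.median(P).round(3),np.std(P).round(3),"F",o["contact_force"].round(1),o["tool_pos"].round(4))
E
python3 -c "
from h import *
line('w3')"
```

```text
Traceback (most recent call last):
  File "h.py", line 19, in line
    p=ray("wrist",u,v,.087,T)[:2]-C
      ~~~^^^^^^^^^^^^^^^^^^^^
  File "h.py", line 4, in ray
    i=ctrl.camera_info(n);K=np.array(i["camera_matrix"])
ValueError: time passes only in moves, steps and waits
```

Call:
{"method": "jog_arm", "body": {
  "plan": [
    [0,-0.1,0,0,0,0,-1],
    [0,-0.1,0,0,0,0,-1],
    [0,-0.1,0,0,0,0,-1],
    [0,0,0,0,0,0,-1]
  ]
}}

```text
t: 8.15
tool_pos: [0.443, 0.0946, 0.0741]
tool_rot: [3.141, 0.002, -0.008]
contact_force: [-8.9, -0.6, 6.9]
opening: 0.0
grip_force: 4.6
```

```bash
python3 -c "
from h import *
line('w4')"
```

```text
Traceback (most recent call last):
  File "h.py", line 19, in line
    p=ray("wrist",u,v,.087,T)[:2]-C
      ~~~^^^^^^^^^^^^^^^^^^^^
  File "h.py", line 4, in ray
    i=ctrl.camera_info(n);K=np.array(i["camera_matrix"])
ValueError: time passes only in moves, steps and waits
```

```bash
sed -i 's/^def ray/import functools\n@functools.cache\ndef info(n): return ctrl.camera_info(n)\ndef ray/; s/i=ctrl.camera_info(n)/i=info(n)/' h.py
python3 -c "
from h import *
line('w5')"
```

```text
9 line yaw 0.316 0.017 F [-9.8 -0.1  6.9] [0.443  0.0946 0.0741]
```

View pics/w5.png

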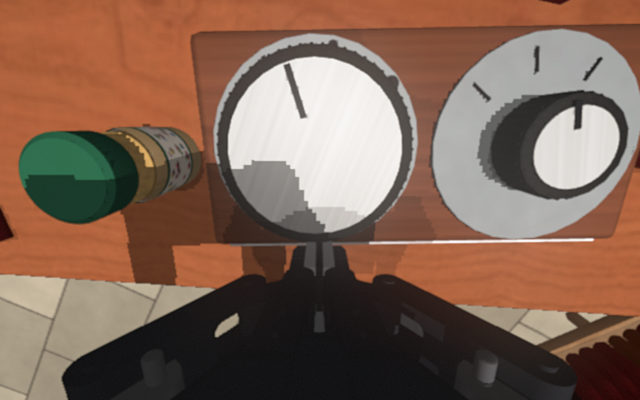

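The line now runs from (287,66) to (304,117): it turned about 0.2 rad with no visible slip, and the middle dot is at (335,43). I'll keep stroking.

Call:
{"method": "jog_arm", "body": {
  "plan": [
    [0,-0.1,0,0,0,0,-1],
    [0,-0.1,0,0,0,0,-1],
    [0,-0.1,0,0,0,0,-1],
    [0,0,0,0,0,0,-1]
  ]
}}

```text
t: 8.65
tool_pos: [0.443, 0.1008, 0.074]
tool_rot: [-3.141, -0.002, 0.008]
contact_force: [-9.4, 0.5, 6.8]
opening: 0.0001
grip_force: 4.3
```

```bash
python3 -c "
from h import *
line('w6')
i=[ray('wrist',*p,.064,tool()) for p in()]"
```

```text
0 line yaw nan nan F [-9.4  0.5  6.8] [0.443  0.1008 0.074 ]
  return _methods._mean(a, axis=axis, dtype=dtype,
  ret = ret.dtype.type(ret / rcount)
  ret = _var(a, axis=axis, dtype=dtype, out=out, ddof=ddof,
  arrmean = um.true_divide(arrmean, div, out=arrmean,
  ret = ret.dtype.type(ret / rcount)
```

```bash
sed -i 's/<90/<140/' h.py; python3 -c "
from h import *
line('w7')"
```

```text
212 line yaw 0.191 0.029 F [-8.5  1.3  5.6] [0.443  0.1007 0.074 ]
```

View pics/w6.png

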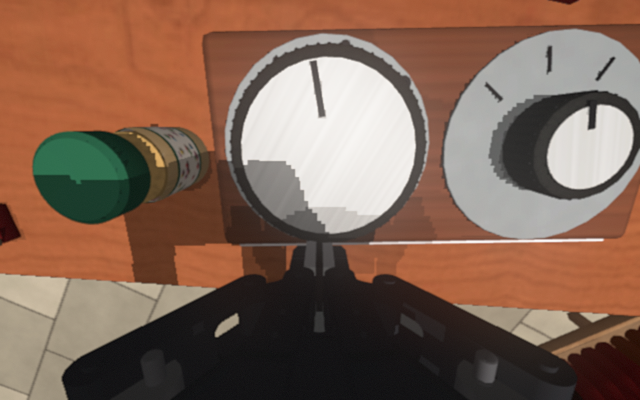

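The line, from (313,62) to (322,117), is now past halfway and the side force has changed sign. I'll go 6 mm more so the snap is small, then back off straight out.

Call:
{"method": "jog_arm", "body": {
  "plan": [
    [0,-0.1,0,0,0,0,-1],
    [0,-0.1,0,0,0,0,-1],
    [0,-0.1,0,0,0,0,-1],
    [0,0,0,0,0,0,-1]
  ]
}}

```text
t: 9.15
tool_pos: [0.4433, 0.1071, 0.074]
tool_rot: [-3.141, -0.002, 0.006]
contact_force: [-6.7, 2.3, 4.5]
opening: -0.0003
grip_force: 3.5
```

```bash
python3 -c "
from h import *
line('w8')"
```

```text
222 line yaw 0.071 0.244 F [-6.7  2.3  4.5] [0.4433 0.1071 0.074 ]
```

Angle is about 0.53. Now I'll release straight out along -x.

Call:
{"method": "jog_arm", "body": {
  "plan": [
    [-0.1,0,0,0,0,0,-1],
    [-0.3,0,0,0,0,0,-1],
    [-0.5,0,0,0,0,0,-1],
    [-0.8,0,0,0,0,0,-1],
    [-0.8,0,0,0,0,0,-1],
    [0,0,-1,0,0,0,-1],
    [0,0,-1,0,0,0,-1],
    [0,0,-1,0,0,0,-1]
  ]
}}

```text
t: 10.0
tool_pos: [0.394, 0.1063, 0.1347]
tool_rot: [3.141, 0.001, 0.0]
contact_force: [0.6, 0.7, -0.3]
opening: 0.0002
grip_force: 0.0
```

Call:
{"method": "jog_arm", "body": {
  "plan": [
    [0,0,-1,0,0,0,-1],
    [0,0,0,0,0,0,-1],
    [0,0,0,0,0,0,-1]
  ]
}}

```text
t: 10.3
tool_pos: [0.3945, 0.1064, 0.1541]
tool_rot: [-3.142, -0.001, -0.001]
contact_force: [0.6, -0.2, 0.8]
opening: 0.0001
grip_force: 0.0
```

```bash
python3 - <<'E'
from h import *
for n in("wrist","top"):
    im,d=ctrl.get_image(n);cv2.imwrite(f"pics/f_{n}.png",im[:,:,::-1])
E
```

```text
(no output)
```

View pics/f_wrist.png

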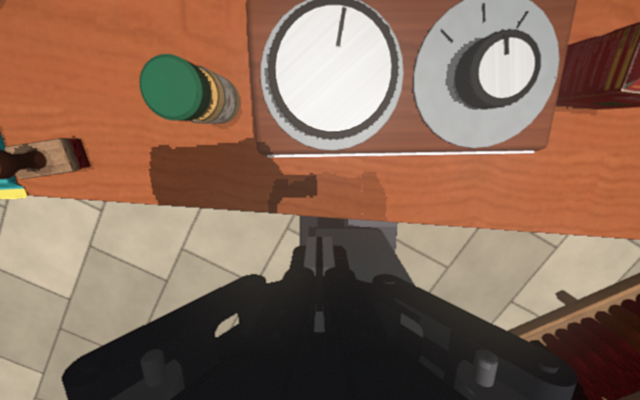

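The line, from (344,8) to (339,45), now points at the middle dot. The small dial's line is unchanged, the jar stands where it was, and the hand is clear.

```bash
python3 -c "
from station import ctrl
print(ctrl.finish_job())"
```

```text
the job is handed in; nothing more can be done
None
```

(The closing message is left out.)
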